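Index the glass blank four clicks and hold it for the cut

TASK

The glass disc sits on the ratchet turntable of the indexing jig. First press the raised hold-down arm down by its end pad until its latch snaps and holds it down on the glass; only then push the turntable's lever by its upright knob exactly four clicks from its rest stop, not running on to a fifth, and finish while still holding the knob there, because the lever springs back when let go. Leave the loose things around the jig where they are.

Things in the scene. Friction and masses are not known exactly. Their poses are not given: they have to be found in the camera images.
- jig: Indexing jig fixed to the bench, pose varies. Teal base plate 285 x 200 x 18 mm. Origin on the bench under the upright turntable axis; x points from the axis to the arm's hinge tower (plate spans x -100..185, y -100..100 mm), z up. On the axis: pinned steel ratchet wheel 134 mm across, turntable, flat glass disc 80 mm across, top at z = 79 mm.
- index (a joint): Lever angle, rad, 0 at the rest stop, end stop 1.22; grows clockwise seen from above. In the jig frame the knob lies from the axis along (-cos a, -sin a), a = 0.4 - angle. A roller clicks over a pin at 0.1, 0.3, 0.5, 0.7, 0.9, 1.1 and drops into the gap after it: gap of click n is centred at 0.2 n (fourth: 0.8). A spring drives the lever back to 0 from anywhere when let go.
- knob: Upright black round knob at the end of the turntable lever, 18 mm across, 65 mm high; origin at the centre of its foot, 57 mm above the bench, on the lever's flat bar (18 mm wide), 135 mm from the turntable axis; z up; it spins freely on its pin. Best gripped across from above, fingertips about 80 mm above the bench.
- hold_arm (a joint): Hold-down arm angle, rad: 0 raised as it starts (springs back up if let go before the latch catches), 0.45 fully down, level, rubber foot on the glass. Hinge level, along the jig's y, at x = 150, z = 100 mm in the jig frame. Pressing the end pad takes up to about 6 N; a spring ball is passed at about 0.35, then it snaps to the stop at 0.45 and stays.
- press_pad (a point): Centre of the top of the black press pad (42 x 40 mm, 12 mm thick) at the free end of the steel hold-down arm, 200 mm from its hinge; about 193 mm above the bench when raised, 106 mm when latched, then 50 mm from the turntable axis on the jig's -x side. z: the pad's normal; x: along the arm to the hinge.
- spare_wheel: Loose copper engraving wheel, 36 mm across and 8 mm thick, lying on the jig's base plate beside the hinge tower; leave alone. Origin at the centre of its underside.
- stone: Loose brick-red dressing stone 70 x 26 x 22 mm lying beside the jig on its -y side; leave alone. Origin at the centre of its underside.
- tumbler: Loose glass tumbler 72 mm across, 95 mm high, standing on the jig's +y side; leave alone. Origin at the centre of its underside.
- grit_jar: Loose jar with a white cap, 64 mm across and 85 mm high, standing to one side; leave alone. Origin at the centre of its underside.
- dome: Loose amber glass dome 76 mm across and 78 mm high, standing to one side; leave alone. Origin at the centre of its underside.
- roller (a point): Brass spring roller riding on the pins of the ratchet wheel, 65 mm from the axis on the jig's +y side, 40 mm above the bench; it makes the clicks. Felt at the knob when moved slowly: the push is least (1 to 3 N) as the roller drops into a gap, rises steeply to 8 to 13 N from the middle of the gap on, where the next pin begins, then falls again over that pin.

How it is judged (in metres and radians):
On the way, in this order (a step that is already met when the one before it is completed fails the run):
1. the hold-down arm is latched down on the glass (value of joint hold_arm above 0.42 rad), for 0.2 s.
2. the lever has been advanced four clicks and is held there by the knob (value of joint index between 0.72 and 0.88 rad and contact force between the fingers and knob above 0.5 N), for 0.3 s.
At the end, for the whole second after the job is handed in: The hold-down arm is latched down (joint above 0.42 of 0.45 rad), and the lever stands still in the gap of the fourth click (0.72 to 0.88 rad), kept there by the gripper's fingers on the knob (more than 0.5 N), while the arm holds its last pose (all of step 2 and value of joint hold_arm above 0.42 rad and velocity of joint index between -0.1 and 0.1 rad/s); the arm keeps its last pose, push and grip.
It fails at once if the lever is moved more than half a click while the hold-down arm is not latched (value of joint index above 0.1 rad and value of joint hold_arm below 0.4 rad).
It fails at once if the lever runs on past the fifth click (value of joint index above 0.92 rad).
It fails at once if a loose thing around the jig is shoved away or knocked over (distance of any of spare_wheel, stone, tumbler, grit_jar, dome from where it was at the start of the episode above 0.03 m or angle between any of tumbler, grit_jar, dome's own z axis and vertical above 0.5 rad).
It also fails if it takes over 64 s, if anything falls off the work surface, if the arm or the gripper's body presses on something with over 40 N, if the wrist force passes 120 N, or if a joint passes its speed limit or range.

ROBOT

A 6-joint arm with a two-finger parallel gripper is mounted at the origin on the work surface. World frame = base frame: x ahead of the robot, y to its left, z up, the work surface at z = 0. Lengths are in mm, angles in rad, forces in N, time in s.
With the tool pointing down it reaches from about 300 to 775 mm from the base axis. Payload 14.6 kg.
Tool frame: the origin (TCP) lies between the finger pads; the fingertips stand manip.tip_reach ahead of it and the grasp point (between the pads) lies 5 mm behind it (manip.tip_reach is the distance from the TCP to the fingertips, in mm); z points along the fingers, y is the line along which they close (so a half turn about z gives the same grasp; the last joint's range is limited). The gripper opens to 94 mm and grips with 3 to 60 N. Pads are 16 mm wide; open, the fingers measure 119 mm over their backs; the gripper's body (75 mm by 177 mm) begins 78 mm behind the grasp point.
Start: joints at [-1.352, 0.3, 1.521, -0, 1.321, -0.067], TCP at [155.052, -527.682, 219.446] pointing down, gripper open.
Joint ranges: [-3.03, 3.03], [-0.79, 2.21], [0.23, 2.52], [-1.04, 4.18], [0, 3.07], [-2.55, 2.55]. Speed limits (rad/s): [2.22, 2.22, 2.57, 3.14, 3.14, 3.14].

INTERFACE

Orientations are given as [roll, pitch, yaw] about the fixed x, y, z axes, in that order (R = Rz(yaw) Ry(pitch) Rx(roll)).
In Python, from cell import manip gives the robot as it stands. The module is installed in compiled form; this text tells all that it offers.
- The arm moves only by the shell command python3 -m creep 'ROWS' [FORCE]. ROWS is JSON, a list of rows, each a list of 3 entries, a list of its own where there are three numbers: the opening, from -1 (shut) to 1 (fully open), then the shift along the tool's x, y, z in cm, then the turn about the tool's z in units of 5 degrees (1.0 is 5 degrees). In form: [[grip, [tx, ty, tz], roll], ...]. A call has 1 to 12 rows; each row is the pose to reach, as a shift and turn from the pose commanded when the call began, along the tool's axes at that moment; what a row does not reach only later rows make up. A row lasts 1/10 s, in which the tool goes at most 50 mm and 8.59 degrees, less where a joint would pass 70% of its speed; a pose out of reach is approached as far as the arm can. A call with a gripper value outside its range is refused whole. The fingers move at their own pace and stop on an object; FORCE is the grip in N (left out, the last holds). Time passes only in rows, so rows that repeat a pose let the fingers close. It gives the time, the measured TCP pose, the force, the opening and the grip force at its end, in the units of the state.
- manip.read_state(): the state, without advancing time (a new reading comes with each control period).
- manip.camera(name): name is "side" or "top"; returns the picture (420x560x3 uint8, red, green, blue); there is no depth.
- manip.camera_params(name): a dict with "fovy" (degrees; the focal length in pixels is half the picture's height over the tangent of half this angle, whatever the lens; pixels are square), "cx", "cy" (the principal point, pixels), "origin" and "attitude" of the camera in the world. Camera axes: x right, y down, z forward; pixel columns grow to the right and rows downward; lengths in mm; the calibration is good to about 2 mm. A picture is of the moment at which its call begins. camera_params takes no time and is no camera call.
- manip.sign_off(): hands the job in; it is judged then, once.
The state is a dict: "clock": time; "joints": joint angles; "qd": joint speeds; "effort": joint torques, N m; "eef_pos": TCP position; "eef_rot": TCP orientation; "wrist_force": force on the tool from outside, world axes, zero at the start; "moment": the same for the moment, N m; "finger_gap": finger opening in mm; "finger_force": force on a finger pad.
Only numpy, scipy, OpenCV 4.12 (cv2) and the standard library are available. Lean on these libraries where they do the work, as an engineer would, in place of code of your own. Each camera call takes 0.05 s, during which the arm holds its last target. There are 200 camera calls.

## Working session

There is one attempt and no reset: what is moved stays moved. The work goes in short steps, Python scripts to look and compute and a shell command to move; the robot and the scene stay as the last step left them, time stands still between calls to the robot, and variables do not carry over. Pictures are saved under pics/ and viewed, at most 10 in all, crops included, and the job is handed in when it is done.

```bash
mkdir -p pics
python3 - <<'E'
from cell import manip
import cv2
for n in("side","top"):
    cv2.imwrite(f"pics/{n}0.png",cv2.cvtColor(manip.camera(n),cv2.COLOR_RGB2BGR)); print(n,manip.camera_params(n))
print(manip.read_state(),manip.tip_reach)
E
```

```text
side {'fovy': 42.32531194429316, 'cx': 277.4998032111151, 'cy': 203.79797189446552, 'origin': array([  80.87914644, -970.59739573, 1133.41002185]), 'attitude': array([-2.28785421, -0.01799361, -0.48385196])}
top {'fovy': 48.461152388711284, 'cx': 275.3135884124098, 'cy': 217.71260465677827, 'origin': array([ 475.33811724,    3.93931388, 1491.57443245]), 'attitude': array([-3.01672357, -0.01620464, -1.5914789 ])}
{'clock': 0.1, 'joints': array([-1.35158267e+00,  3.00391680e-01,  1.52150862e+00, -2.83268680e-05,
        1.32067174e+00, -6.66090903e-02]), 'qd': array([-7.70184245e-06, -2.08313824e-03, -2.38751880e-04,  8.21451985e-04,
        1.78029430e-03,  3.13141784e-04]), 'effort': array([ 1.63886365e-03, -5.32636642e+01, -3.53280473e+01,  7.09598651e-02,
        2.34492804e-02, -6.31534726e-05]), 'eef_pos': array([ 155.01052605, -527.48474813,  218.96053357]), 'eef_rot': array([-3.14061362e+00, -3.78098646e-05,  2.85829751e-01]), 'wrist_force': array([ 0.68113591, -0.55447744,  0.32805513]), 'moment': array([ 0.04320073,  0.02689586, -0.03119999]), 'finger_force': 0.0, 'finger_gap': 94.12935480454823} 14.0
```

View pics/top0.png

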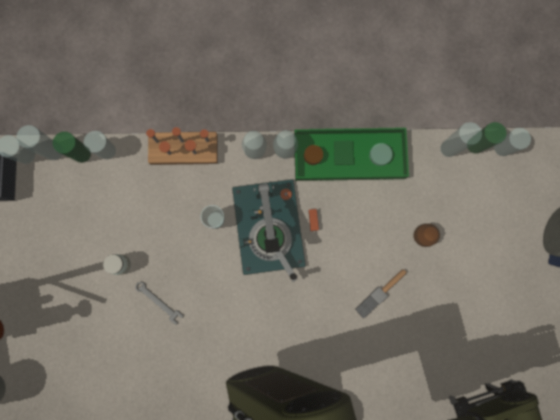

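View pics/side0.png

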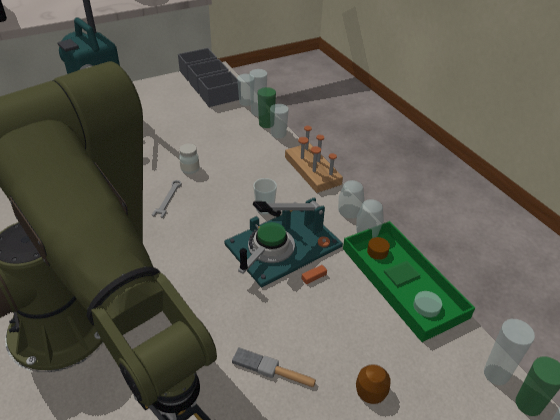

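The top view shows the teal plate spanning about (235..303, 182..272), with the hinge at the top (265,190). The pad is near (271,244), the knob top near (293,276), the tumbler at (213,216) and the stone at (314,219). In the side view the knob is at (243,258) and the pad at (266,208).

```bash
cat > h.py <<'E'
from cell import manip
import cv2, numpy as np
from scipy.spatial.transform import Rotation as R
def ray(n,px):
    p=manip.camera_params(n); f=210/np.tan(np.radians(p['fovy']/2))
    d=R.from_euler('xyz',p['attitude']).as_matrix()@np.array([(px[0]-p['cx'])/f,(px[1]-p['cy'])/f,1]); return p['origin'],d
def onz(n,px,z):
    o,d=ray(n,px); return o+d*(z-o[2])/d[2]
def proj(n,P):
    p=manip.camera_params(n); f=210/np.tan(np.radians(p['fovy']/2))
    c=R.from_euler('xyz',p['attitude']).as_matrix().T@(np.array(P)-p['origin']); return np.round([p['cx']+f*c[0]/c[2],p['cy']+f*c[1]/c[2]],1)
def tri(a,b):
    (o1,d1),(o2,d2)=ray('top',a),ray('side',b)
    s=np.linalg.lstsq(np.c_[d1,-d2],o2-o1,rcond=None)[0]; p,q=o1+s[0]*d1,o2+s[1]*d2
    return (p+q)/2,np.linalg.norm(p-q)
E
python3 - <<'E'
from h import *
t=cv2.imread('pics/top0.png'); s=cv2.imread('pics/side0.png')
hsv=cv2.cvtColor(t,cv2.COLOR_BGR2HSV)
m=cv2.inRange(hsv,(80,70,20),(105,255,140)); m[:,:225]=0;m[:,312:]=0;m[:175]=0;m[285:]=0
c=np.vstack([k for k in cv2.findContours(m,cv2.RETR_EXTERNAL,cv2.CHAIN_APPROX_NONE)[0] if len(k)>15])
r=cv2.minAreaRect(c); print(r)
B=np.array([onz('top',q,18) for q in cv2.boxPoints(r)]); print(B.round(1)); print(np.linalg.norm(np.diff(B,axis=0),axis=1),B.mean(0))
A=cv2.resize(t[172:292,205:335],None,fx=5,fy=5,interpolation=cv2.INTER_CUBIC); C=cv2.resize(s[165:295,215:355],None,fx=5,fy=5,interpolation=cv2.INTER_CUBIC)
cv2.imwrite('pics/tc.png',A);cv2.imwrite('pics/sc.png',cv2.convertScaleAbs(C[:600],alpha=1.3))
E
```

```text
((272.8388366699219, 218.5301513671875), (65.92438507080078, 44.0925178527832), 18.758649826049805)
[[ 626.8  106.2   18. ]
 [ 760.4   59.5   18. ]
 [ 688.1 -138.9   18. ]
 [ 555.8  -90.    18. ]]
[141.59696993 211.11877712 141.09111159] [657.77341809 -15.79953599  18.        ]
```

View pics/tc.png

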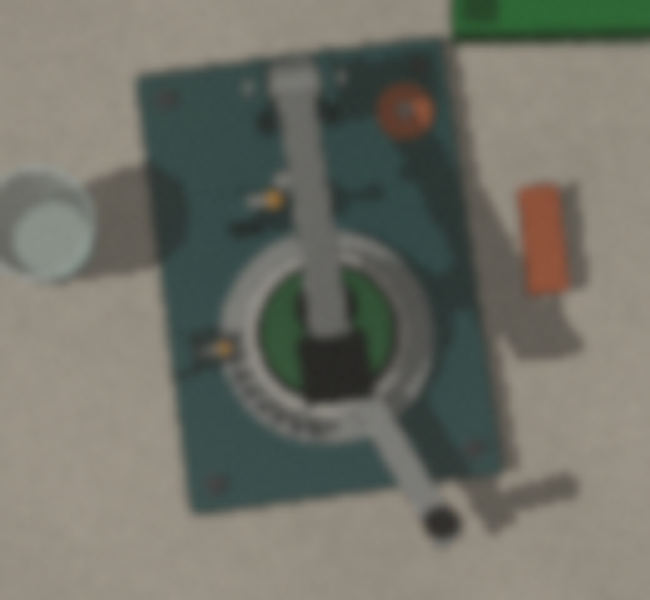

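View pics/sc.png

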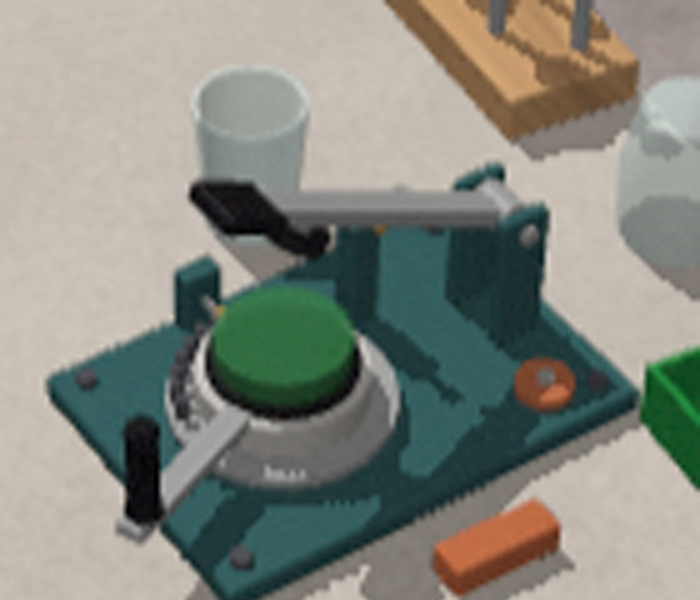

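In the top crop, the plate corners are (138,75), (450,40), (507,465) and (193,515). The glass centre is at (328,332), the knob top at (441,521) and the pad at (337,366). In the side crop, the knob top is at (142,425), the glass at (285,335) and the pad at about (237,207).

Run:
```python
from h import *
T=lambda x,y:((x+.5)/5-.5+205,(y+.5)/5-.5+172)
S=lambda x,y:((x+.5)/5-.5+215,(y+.5)/5-.5+165)
K=[onz('top',T(*q),18) for q in((138,75),(450,40),(507,465),(193,515))]
K=np.array(K);print(K.round(1),[np.linalg.norm(K[i]-K[i-1]).round(1) for i in range(4)])
xa=((K[0]+K[1])-(K[2]+K[3]))/2; th=np.arctan2(xa[1],xa[0]); Cc=K.mean(0); u=np.array([np.cos(th),np.sin(th)]);v=np.array([-u[1],u[0]])
ax=Cc[:2]-42.5*u; print('yaw',th,'axis',ax)
print('glass top',onz('top',T(328,332),79),onz('side',S(285,333),79))
g=lambda x,y,z:np.r_[ax+x*u+y*v,z]
kn=g(-135*np.cos(.4),-135*np.sin(.4),122);pad=g(150-200*np.cos(.45)+0,0,193)
print('knob pred',kn,'top',onz('top',T(441,521),122),'side',onz('side',S(142,425),122),tri(T(441,521),S(142,425)))
print('pad pred',pad,'top',onz('top',T(337,366),190),tri(T(337,366),S(237,207)))
p4=g(-135*np.cos(-.4),-135*np.sin(-.4),80);print('knob4',p4,'pad down',g(-50,0,106))
st=manip.read_state();print(st['eef_pos'])
```

```text
[[ 762.9  112.3   18. ]
 [ 782.2  -88.4   18. ]
 [ 509.3 -117.3   18. ]
 [ 482.1   80.5   18. ]] [np.float64(282.5), np.float64(201.7), np.float64(274.4), np.float64(199.6)]
yaw 0.10917846378663613 axis [591.89296795  -7.82461161]
glass top [590.41898398  -5.81632925  79.        ] [591.36707131  -4.52535567  79.        ]
knob pred [474.01835672 -73.6317239  122.        ] top [475.21820308 -69.24616912 122.        ] side [473.22350533 -71.5450158  122.        ] (array([474.77003003, -69.21202324, 119.17778129]), np.float64(0.969019471796653))
pad pred [561.98270141 -11.1032058  193.        ] top [562.25798333  -9.70497279 190.        ] (array([560.92738813,  -9.11200694, 188.56238377]), np.float64(3.0949063548623874))
knob4 [462.56180262  30.88520207  80.        ] pad down [542.19067048 -13.27269626 106.        ]
[ 155.01052605 -527.48474813  218.96053357]
```

```bash
python3 -m creep '[[-1,[1,-0.7,-2],0.3],[-1,[4,-2.9,-4],0.6],[-1,[7.5,-5.4,-5],1],[-1,[11,-7.9,-5],1.4],[-1,[14.5,-10.4,-5],1.8],[-1,[18,-12.9,-5],2.05],[-1,[21.5,-15.4,-5],2.05],[-1,[25,-17.9,-5],2.05],[-1,[27,-19.3,-5],2.05],[-1,[28,-20,-5],2.05],[-1,[28,-20,-5],2.05]]' 20; python3 -c "
from h import *
s=manip.read_state();p=s['eef_pos'];y=s['eef_rot'][2];print(s['clock'],p,s['eef_rot'],s['wrist_force'])
D=np.array([561.5,-9])-p[:2];print(D@[np.cos(y),np.sin(y)],D@[np.sin(y),-np.cos(y)])"
```

```text
clock: 1.2
eef_pos: [367.7, -256.3, 269.3]
eef_rot: [-3.141, 0.0, 0.109]
wrist_force: [0.5, -0.3, -0.1]
finger_gap: 9.4
finger_force: 0.0
1.2 [ 367.69757201 -256.30099017  269.29639178] [-3.14135322e+00  2.52111467e-04  1.08588499e-01] [ 0.54366001 -0.29903736 -0.06471011]
219.4622430853607 -224.84102093675008
```

```bash
python3 -m creep '[[-1,[1.5,-1.5,0],0],[-1,[4.5,-4.5,0],0],[-1,[7.5,-7.6,0],0],[-1,[10.5,-10.7,0],0],[-1,[13.5,-13.8,0],0],[-1,[16.5,-16.9,0],0],[-1,[19.5,-20,0],0],[-1,[21,-21.6,1],0],[-1,[21.9,-22.5,3],0],[-1,[21.9,-22.5,4.5],0],[-1,[21.9,-22.5,4.5],0]]'
python3 - <<'E'
from h import *
s=manip.read_state();print(s['eef_pos'],s['eef_rot'][2],s['wrist_force'])
n='side';a=cv2.cvtColor(manip.camera(n),cv2.COLOR_RGB2BGR)
b=cv2.cvtColor(manip.camera('top'),cv2.COLOR_RGB2BGR)
f=lambda i,r,c:cv2.resize(i[r:r+130,c:c+130],None,fx=3,fy=3,interpolation=cv2.INTER_CUBIC)
cv2.imwrite('pics/p1.png',np.hstack([f(a,150,210),f(b,170,205)]))
E
```

```text
clock: 2.3
eef_pos: [560.4, -11.0, 222.1]
eef_rot: [-3.141, 0.004, 0.106]
wrist_force: [0.1, 0.2, -0.8]
finger_gap: 0.2
finger_force: 0.0
[560.39379467 -10.97932922 222.12598615] 0.10609508891233399 [ 0.08772982  0.19049504 -0.7777107 ]
```

View pics/p1.png

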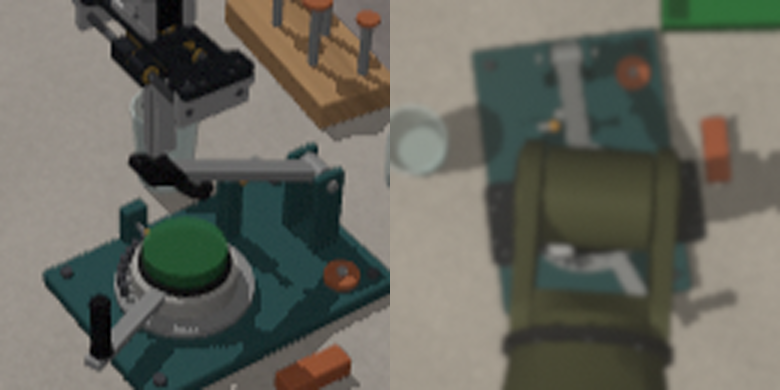

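The side crop shows the closed fingertips just above the press pad (pad at about (160,165) in the crop). The next move presses down along the arc.

```bash
python3 -m creep '[[-1,[0,0,1],0],[-1,[-0.2,0,2],0],[-1,[-0.6,0,3],0],[-1,[-1,0,4],0],[-1,[-1.3,0,5],0],[-1,[-1.6,0,6],0],[-1,[-1.8,0,7],0],[-1,[-1.9,0,8],0],[-1,[-2,0,8.8],0],[-1,[-2,0,9.4],0],[-1,[-2,0,9.8],0]]'
```

```text
clock: 3.5
eef_pos: [540.9, -11.8, 125.7]
eef_rot: [-3.141, 0.001, 0.107]
wrist_force: [-0.7, 0.8, 0.3]
finger_gap: 0.6
finger_force: 0.5
```

```bash
python3 -m creep '[[-1,[0,0,0.2],0],[-1,[0,0,0.4],0],[-1,[0,0,0.55],0],[-1,[0,0,0.65],0],[-1,[0,0,0.65],0]]'
```

```text
clock: 4.0
eef_pos: [541.3, -11.9, 120.0]
eef_rot: [-3.142, -0.0, 0.107]
wrist_force: [-0.8, 0.1, 1.1]
finger_gap: 0.3
finger_force: 0.4
```

```bash
python3 -m creep '[[-1,[0,0,0.15],0],[-1,[0,0,0.3],0],[-1,[0,0,0.3],0]]'; python3 -m creep '[[-1,[0,0,-1],0],[-1,[0,0,-4],0],[-1,[0,0,-8],0],[-1,[-4,3,-9],0],[-1,[-8,6,-9],0],[-1,[-10,8,-9],0],[-1,[-10,8,-9],0]]'
python3 - <<'E'
from h import *
a=cv2.cvtColor(manip.camera('side'),cv2.COLOR_RGB2BGR)
b=cv2.cvtColor(manip.camera('top'),cv2.COLOR_RGB2BGR)
f=lambda i,r,c:cv2.resize(i[r:r+130,c:c+130],None,fx=3,fy=3,interpolation=cv2.INTER_CUBIC)
cv2.imwrite('pics/p2.png',np.hstack([f(a,165,210),f(b,170,205)]))
E
```

```text
clock: 4.3
eef_pos: [541.4, -11.9, 118.2]
eef_rot: [3.141, -0.001, 0.107]
wrist_force: [-7.5, 0.6, 14.6]
finger_gap: 0.3
finger_force: 7.7
clock: 5.0
eef_pos: [448.8, -104.1, 207.6]
eef_rot: [3.141, -0.001, 0.104]
wrist_force: [-0.0, 0.5, -0.2]
finger_gap: 0.2
finger_force: 0.0
```

View pics/p2.png

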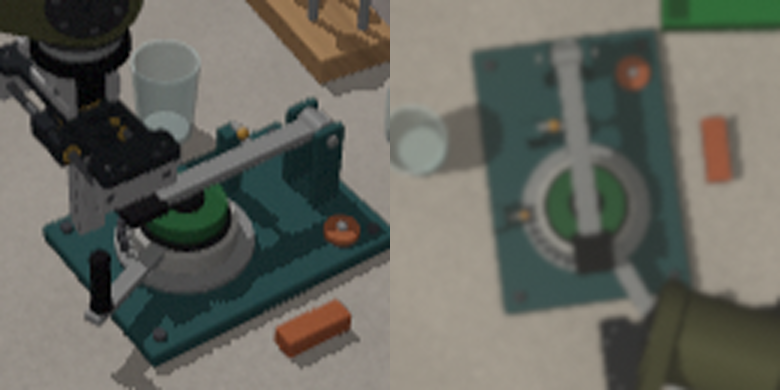

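The pad is now down level on the glass, near (150,210) in the side crop, so the arm is latched. The lever hasn't moved (knob at (100,270)).

```bash
python3 -m creep '[[1,[1,-1,0],0],[1,[2.2,-2.4,0],0],[1,[2.8,-3.1,0],0],[1,[2.8,-3.1,0],0],[1,[2.8,-3.1,0],0],[1,[2.8,-3.1,1.5],0],[1,[2.8,-3.1,4],0],[1,[2.8,-3.1,6],0]]' 20
```

```text
clock: 5.9
eef_pos: [474.4, -68.6, 146.0]
eef_rot: [-3.142, 0.0, 0.107]
wrist_force: [0.1, -0.2, -0.4]
finger_gap: 61.0
finger_force: 0.0
```

```bash
python3 -m creep '[[1,[0,0,0],0],[1,[0,0,0],0],[1,[0,0,0],0],[1,[0,0.1,0],0],[1,[0,0.2,1.5],0],[1,[0,0.2,3.5],0],[1,[0,0.2,5.2],0],[1,[0,0.2,5.2],0],[1,[0,0.2,5.2],0]]'
python3 - <<'E'
from h import *
a=cv2.cvtColor(manip.camera('side'),cv2.COLOR_RGB2BGR)
cv2.imwrite('pics/p3.png',cv2.resize(a[165:315,180:330],None,fx=4,fy=4,interpolation=cv2.INTER_CUBIC))
E
```

```text
clock: 6.8
eef_pos: [475.3, -70.4, 95.8]
eef_rot: [3.141, -0.001, 0.107]
wrist_force: [-0.1, 0.4, 0.1]
finger_gap: 94.1
finger_force: 0.0
```

View pics/p3.png

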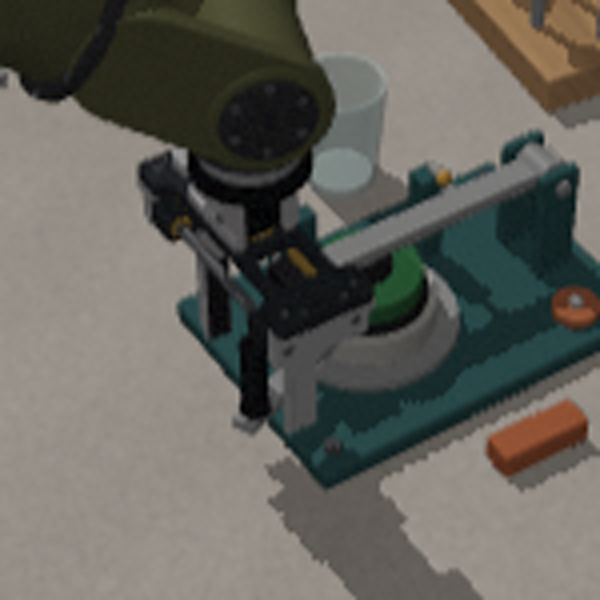

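The knob, at (255,380), lies between the two fingertips at (215,330) and (300,425). Next I close on it.

```bash
python3 -m creep '[[-1,[0,0,0],0],[-1,[0,0,0],0],[-1,[0,0,0],0],[-1,[0,0,0],0],[-1,[0,0,0],0],[-1,[0,0,0],0],[-1,[0,0,0],0],[-1,[0,0,0],0],[-1,[0,0,0],0],[-1,[0,0,0],0]]' 30
```

```text
clock: 7.85
eef_pos: [475.1, -70.8, 95.0]
eef_rot: [3.14, -0.0, 0.107]
wrist_force: [-1.2, -11.1, -1.7]
finger_gap: 18.0
finger_force: 30.1
```

```bash
python3 -m creep '[[-1,[-0.13,-0.3,0],0],[-1,[-0.25,-0.6,0],0],[-1,[-0.36,-0.95,0],0],[-1,[-0.46,-1.27,0],0],[-1,[-0.6,-1.75,0],0],[-1,[-0.7,-2.15,0],0],[-1,[-0.8,-2.55,0],0],[-1,[-0.8,-2.55,0],0]]'; python3 -m creep '[[-1,[-0.07,-0.45,0],0],[-1,[-0.15,-0.9,0],0],[-1,[-0.2,-1.35,0],0],[-1,[-0.23,-1.8,0],0],[-1,[-0.25,-2.25,0],0],[-1,[-0.27,-2.68,0],0],[-1,[-0.27,-2.68,0],0]]'
```

```text
clock: 8.65
eef_pos: [464.3, -46.3, 95.0]
eef_rot: [3.14, -0.0, 0.107]
wrist_force: [-0.8, -6.5, -0.9]
finger_gap: 17.6
finger_force: 30.0
clock: 9.35
eef_pos: [458.7, -19.9, 95.0]
eef_rot: [3.14, 0.0, 0.107]
wrist_force: [-0.6, -7.4, 0.4]
finger_gap: 17.7
finger_force: 30.0
```

```bash
python3 -m creep '[[-1,[0.02,-0.45,0],0],[-1,[0.05,-0.9,0],0],[-1,[0.09,-1.4,0],0],[-1,[0.14,-1.8,0],0],[-1,[0.2,-2.2,0],0],[-1,[0.27,-2.68,0],0],[-1,[0.27,-2.68,0],0]]'; python3 -m creep '[[-1,[0.08,-0.35,0],0],[-1,[0.15,-0.7,0],0],[-1,[0.15,-0.7,0],0]]';python3 -m creep '[[-1,[0.08,-0.3,0],0],[-1,[0.19,-0.6,0],0],[-1,[0.19,-0.6,0],0]]';python3 -m creep '[[-1,[0.1,-0.3,0],0],[-1,[0.1,-0.3,0],0],[-1,[0.1,-0.3,0],0]]';python3 -m creep '[[-1,[0.1,-0.3,0],0],[-1,[0.1,-0.3,0],0],[-1,[0.1,-0.3,0],0]]'
```

```text
clock: 10.05
eef_pos: [458.5, 7.1, 95.0]
eef_rot: [3.14, 0.0, 0.107]
wrist_force: [-1.5, -6.9, 1.4]
finger_gap: 17.6
finger_force: 30.0
clock: 10.35
eef_pos: [459.4, 14.3, 95.0]
eef_rot: [3.141, 0.0, 0.107]
wrist_force: [-0.1, -6.0, 0.1]
finger_gap: 17.6
finger_force: 30.0
clock: 10.65
eef_pos: [460.5, 20.6, 95.0]
eef_rot: [3.141, 0.001, 0.107]
wrist_force: [-1.6, -3.1, 1.5]
finger_gap: 17.5
finger_force: 30.0
clock: 10.95
eef_pos: [461.2, 23.8, 95.0]
eef_rot: [-3.142, 0.0, 0.107]
wrist_force: [-2.8, -1.2, 1.5]
finger_gap: 18.0
finger_force: 30.0
clock: 11.25
eef_pos: [462.0, 27.2, 95.0]
eef_rot: [-3.141, -0.0, 0.107]
wrist_force: [-0.9, 0.9, 1.7]
finger_gap: 17.5
finger_force: 30.0
```

```bash
for i in 1; do python3 -m creep '[[-1,[0.08,-0.2,0],0],[-1,[0.08,-0.2,0],0],[-1,[0.08,-0.2,0],0]]';python3 -m creep '[[-1,[0.09,-0.2,0],0],[-1,[0.09,-0.2,0],0],[-1,[0.09,-0.2,0],0]]'; done
```

```text
clock: 11.55
eef_pos: [462.5, 29.1, 95.0]
eef_rot: [-3.141, 0.0, 0.107]
wrist_force: [-3.0, -0.5, 2.9]
finger_gap: 17.8
finger_force: 30.0
clock: 11.85
eef_pos: [463.1, 31.2, 95.0]
eef_rot: [-3.141, 0.0, 0.107]
wrist_force: [-3.4, 0.1, 2.7]
finger_gap: 17.9
finger_force: 30.0
```

```bash
python3 -m creep '[[-1,[0.09,-0.2,0],0],[-1,[0.09,-0.2,0],0],[-1,[0.09,-0.2,0],0]]';python3 -m creep '[[-1,[0.09,-0.2,0],0],[-1,[0.09,-0.2,0],0],[-1,[0.09,-0.2,0],0]]'
python3 - <<'E'
from h import *
a=cv2.cvtColor(manip.camera('side'),cv2.COLOR_RGB2BGR)
b=cv2.cvtColor(manip.camera('top'),cv2.COLOR_RGB2BGR)
f=lambda i,r,c:cv2.resize(i[r:r+130,c:c+130],None,fx=3,fy=3,interpolation=cv2.INTER_CUBIC)
cv2.imwrite('pics/p4.png',np.hstack([f(a,165,200),f(b,180,205)]))
E
```

```text
clock: 12.15
eef_pos: [463.6, 32.9, 94.9]
eef_rot: [3.141, 0.001, 0.107]
wrist_force: [-5.9, -3.8, 4.8]
finger_gap: 17.3
finger_force: 30.0
clock: 12.45
eef_pos: [464.1, 34.6, 94.9]
eef_rot: [3.14, 0.001, 0.107]
wrist_force: [-7.6, -9.5, 5.5]
finger_gap: 17.7
finger_force: 30.0
```

View pics/p4.png

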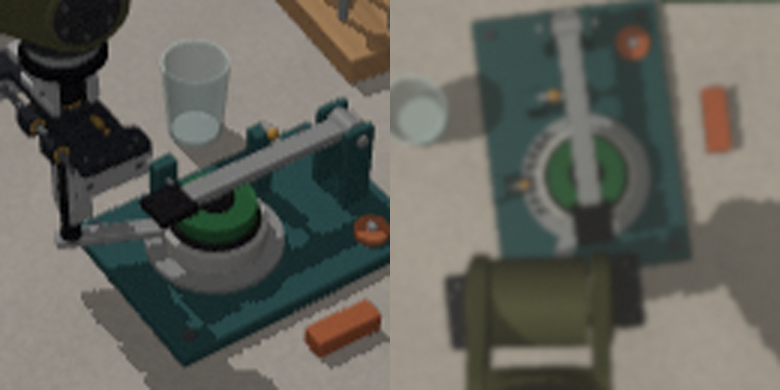

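The fingers hold the knob at (70,225) in the side crop, and the hold-down arm is still down. The steep rise in force at y≈33 marks the middle of the fourth gap. I'll back off slightly and hold there.

```bash
python3 -m creep '[[-1,[-0.1,0.25,0],0],[-1,[-0.1,0.25,0],0],[-1,[-0.1,0.25,0],0],[-1,[-0.1,0.25,0],0],[-1,[-0.1,0.25,0],0],[-1,[-0.1,0.25,0],0],[-1,[-0.1,0.25,0],0],[-1,[-0.1,0.25,0],0]]' && python3 -c "
from cell import manip
s=manip.read_state();print(s['eef_pos'],s['finger_force'],s['wrist_force']);print(manip.sign_off())"
```

```text
clock: 13.35
eef_pos: [463.5, 32.5, 94.9]
eef_rot: [3.141, 0.001, 0.107]
wrist_force: [-5.8, -4.3, 5.0]
finger_gap: 17.8
finger_force: 30.0
[463.52928065  32.491256    94.89668639] 30.000649782596156 [-5.80037311 -4.26329296  4.99643711]
the job is handed in; nothing more can be done
None
```

I latched the hold-down arm on the glass, then advanced the lever four clicks and handed the job in with the knob held at about 0.80 rad (estimated from the arm's position and the force felt, since no joint reading is available) under a 30 N grip; no verdict came back.

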